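# Check a chilled delivery with the infrared thermometer and close the carton

### The arm

A 7-joint arm with a two-finger parallel gripper is mounted at the origin on the work surface. World frame = base frame: x ahead of the robot, y to its left, z up, the work surface at z = 0. Lengths are in m, angles in rad, forces in N, time in s.
With the tool pointing down it reaches from about 0.425 to 0.975 m from the base axis. Payload 16.7 kg.
Tool frame: the origin (TCP) lies midway between the tips of the shut fingers; the grasp point (between the pads) lies 19 mm behind it (ctrl.pinch_z is the distance from the TCP to the grasp point, in m); z points along the fingers, y is the line along which they close (so a half turn about z gives the same grasp; the last joint's range is limited). The gripper opens to 85 mm and grips with 20 to 120 N. Pads are 22 mm wide; open, the fingers measure 114 mm over their backs; the gripper's body (76 mm by 85 mm) begins 54 mm behind the grasp point. The pads swing forward as they close: fully open they stand 13 mm farther back than shut.
Start: joints at [1.06, 0.426, 0.074, 1.606, -0.034, 1.111, -0.067], TCP at [0.239, -0.631, 0.231] pointing down, gripper open.
Joint ranges: [-2.85, 2.85], [-0.5, 2.14], [-1.23, 1.37], [0.21, 2.46], [-1.02, 4.16], [0.16, 2.05], [-2.73, 2.73]. Speed limits (rad/s): [1.89, 1.89, 2.39, 2.39, 3.01, 3.01, 3.01].

### API

Orientations are given as a unit quaternion [w, x, y, z].
In Python, from cell import ctrl, vision, order, finder gives the robot as it stands.
- The arm moves only by the tool drive_tool, never from a script. Its argument "increments" is a list of rows, each a list of 3 entries, a list of its own where there are three numbers: the shift along the tool's x, y, z in cm, then the turn, a rotation vector about the tool's x, y, z in rad, then the finger opening in cm, from 0 to 8.54. In form: [[[tx, ty, tz], [wx, wy, wz], grip], ...]. A call has 1 to 8 rows; each row is the pose to reach, as a shift and turn from the pose commanded when the call began, along the tool's axes at that moment; what a row does not reach only later rows make up. A row lasts 1/10 s, in which the tool goes at most 50 mm and 8.59 degrees, less where a joint would pass 70% of its speed; a pose out of reach is approached as far as the arm can. A call with a gripper value outside its range is refused whole. The fingers move at their own pace and stop on an object; "grip_force" is the grip in N (left out, the last holds). Time passes only in rows, so rows that repeat a pose let the fingers close. It gives the time, the measured TCP pose, the force, the opening and the grip force at its end, in the units of the state.
- ctrl.state(): the state, without advancing time (a new reading comes with each control period).
- vision.snapshot(name): name is "side" or "top" or "wrist"; returns the picture (420x560x3 uint8, blue, green, red); there is no depth.
- vision.camera_model(name): a dict with "mtx" (3x3 intrinsics, pixels), "eye" and "rotation" of the camera in the world. Camera axes: x right, y down, z forward; pixel columns grow to the right and rows downward; lengths in m; the calibration is good to about 2 mm. A picture is of the moment at which its call begins: read the wrist's pose just before it. camera_model takes no time and is no camera call; for the wrist camera it gives the pose at the moment of the call.
- order.sign_off(): hands the job in; it is judged then, once.
Trained networks look in the newest picture that a camera, given by its name, has taken for a name from the list of things; names that differ only in an ending like _2 or _b are one class to them, and where a whole thing is asked for, a point or a joint stands for the part that bears it (a point fixed in the world has none). Each returns a list of dicts, best first, with "confidence" (0 to 1); they miss things now and then, are a little off and sometimes report something else, mostly with a low value. They report only what shows in the picture. A call takes as long as a camera call. They do not tell look-alikes from the thing itself.
- finder.spot_in(camera, thing): "at" ([x, y, z] in m, in world coordinates, good to about 4 mm: the middle of the surface that is visible of it).
The state is a dict: "clock": time; "q": joint angles; "dq": joint speeds; "effort": joint torques, N m; "position": TCP position; "tool_rot": TCP orientation; "wrist_force": force on the tool from outside, world axes, zero at the start; "torque": the same for the moment, N m; "grip_width": finger opening in m; "finger_force": force on a finger pad.
Only numpy, scipy, OpenCV 4.12 (cv2) and the standard library are available. Lean on these libraries where they do the work, as an engineer would, in place of code of your own. Each camera call takes 0.05 s, during which the arm holds its last target. There are 200 camera calls.

### The job

Check the delivery in the carton: take the orange infrared thermometer from its white tray, point its lens squarely down at the black spot on the red-lidded tub from about 10 cm away and hold it steady there for two seconds, then set it back flat and feet down in its tray without dropping it. Then close the carton: first fold the plain flap all the way down, then the flap with the blue tape over it. Leave the tubs, the soap bottle, the mug and the jar where they are.

Things in the scene. Friction and masses are not known exactly. Their poses are not given: they have to be found in the camera images.
- thermometer: orange and black infrared thermometer, 190 x 44 x 64 mm (high), 180 g, on two black feet. Origin mid-underside; x runs from nose (-x) to tail (+x), z up. Grip: handle bar 30 mm wide (y), 26 mm high, its centre 47 mm above the underside, free from x = -0.03 to 0.063. The 42 mm lens barrel at the nose slants 25 degrees forward of straight down
- lens (a point): centre of the thermometer's lens, at x = -0.077, z = 0.016 in the thermometer's frame. Its z axis points out of the lens along the line of sight
- tray: fixed white tray, 250 mm (x) by 150 mm (y), rim 14 mm high, walls and floor 4 mm thick. Origin under its centre, on the counter
- carton: fixed brown cardboard carton, open at the top, 200 mm (x) by 220 mm (y) by 110 mm high, walls and floor 5 mm. Origin under its centre, on the counter. The plain flap is hinged on its +y wall, the taped flap on its -y wall; both hinge lines run along its x
- red_tub: loose white food tub with a red lid, standing in the carton, 76 mm (x) by 110 mm (y) by 76 mm high, 400 g. Origin at the centre of its underside. A 28 mm black round measuring spot is at the centre of its lid
- red_tub_spot (a point): centre of the black spot on the red lid, on its top face
- blue_tub: the same tub with a blue lid and its own black spot, beside the red one in the carton: not to be measured. It may stand on either side
- plain_flap (a joint): angle of the plain brown flap: 0 closed (level), about 1.57 upright, more when it leans outward. It stays where it is left (a light push moves it). 196 mm wide, 120 mm from hinge to free edge, 4 mm thick
- plain_hinge (a point): middle of the plain flap's hinge line, at the top of the carton's +y wall (110 mm above the counter)
- plain_edge (a point): middle of the plain flap's free edge
- taped_flap (a joint): angle of the flap with the 45 mm blue tape band along its free edge: 0 closed (level, 5 mm above the plain flap and overlapping it by 20 mm), more is open. Same size and stiffness as the plain one
- taped_hinge (a point): middle of the taped flap's hinge line, at the top of the carton's -y wall (115 mm above the counter)
- taped_edge (a point): middle of the taped flap's free edge
- soap: bystander: green soap bottle, 64 mm diameter, 180 mm high. Origin at the centre of its underside
- mug: bystander: white mug, 80 mm diameter, 90 mm high. Origin at the centre of its underside
- jar: bystander: amber jar with brass lid, 70 mm diameter, 100 mm high. Origin at the centre of its underside
There are look-alikes about, which are no part of the job. Leave any turquoise look-alike of the red_tub alone. Of the things that look like the thermometer, take the one that is farthest to the robot's right at the start.

How it is judged:
On the way, in this order (a step that is already met when the one before it is completed fails the run):
1. the held thermometer looks at the red tub's spot (line of sight within 13 mm of its centre, lens 60 to 150 mm away, within 17 degrees of square) and is held still (below 20 mm/s) for 1.5 s (x of red_tub_spot in the frame of lens between -0.013 and 0.013 m and y of red_tub_spot in the frame of lens between -0.013 and 0.013 m and z of red_tub_spot in the frame of lens between 0.06 and 0.15 m and angle between the z axis of lens and the z axis of red_tub, either way round below 0.3 rad and linear speed of thermometer below 0.02 m/s and angular speed of thermometer below 0.1 rad/s and contact force between the fingers and thermometer above 1 N), for 1.5 s.
2. the thermometer lies upright in its tray, released (x of thermometer in the frame of tray between -0.035 and 0.035 m and y of thermometer in the frame of tray between -0.055 and 0.055 m and z of thermometer in the frame of tray below 0.012 m and angle between thermometer's own z axis and vertical below 0.12 rad and linear speed of thermometer below 0.02 m/s and contact force between the fingers and thermometer below 0.1 N), for 0.2 s.
3. the plain flap is down (within 0.15 rad) while the taped flap is still up (value of joint plain_flap below 0.15 rad and value of joint taped_flap above 1 rad), for 0.2 s.
4. the taped flap is folded down over it (value of joint each of plain_flap, taped_flap below 0.15 rad), for 0.2 s.
At the end, for the whole second after the job is handed in: The thermometer lies on its feet on the tray's floor (origin within 35 mm along and 55 mm across of the tray's centre, tilt under 0.12 rad), released and still; both flaps are down within 0.15 rad and still (all of step 2 and all of step 4 and velocity of joint plain_flap between -0.1 and 0.1 rad/s and velocity of joint taped_flap between -0.1 and 0.1 rad/s); the robot touches nothing.
It fails at once if a tub is shifted by more than 25 mm or tipped (distance of any of red_tub, blue_tub from where it was at the start of the episode above 0.025 m or angle between any of red_tub, blue_tub's own z axis and vertical above 0.3 rad).
It fails at once if the soap bottle, mug or jar is shifted by more than 30 mm or tipped (distance of any of soap, mug, jar from where it was at the start of the episode above 0.03 m or angle between any of soap, mug, jar's own z axis and vertical above 0.3 rad).
It fails at once if the thermometer is let go in the air, more than 30 mm above the tray's foot (z of thermometer in the frame of tray above 0.03 m and contact force between the fingers and thermometer below 0.05 N).
It also fails if it takes over 67 s, if anything falls off the work surface, if the arm or the gripper's body presses on something with over 40 N, if the wrist force passes 120 N, or if a joint passes its speed limit or range.

## Working session

There is one attempt and no reset: what is moved stays moved. The work goes in short steps, Python scripts to look and compute and a tool call to move; the robot and the scene stay as the last step left them, time stands still between calls to the robot, and variables do not carry over. Pictures are saved under pics/ and viewed, at most 10 in all, crops included, and the job is handed in when it is done.

Besides the shell and the picture viewer there is one more tool, called after "Emit:" by a JSON object that holds its "name" and its "arguments". drive_tool: Moves the arm, as the interface text tells. Its arguments: {"type":"object","properties":{"increments":{"type":"array","items":{"type":"array"}},"grip_force":{"type":"number"}},"required":["increments"]}

```bash
mkdir -p pics
python3 - <<'E'
from cell import ctrl, vision, order, finder
import cv2, numpy as np
s=ctrl.state(); print(s['clock'],s['position'],s['tool_rot'],s['grip_width'],ctrl.pinch_z)
a=vision.snapshot('side'); b=vision.snapshot('top')
cv2.imwrite('pics/side.png',a); cv2.imwrite('pics/top.png',b)
for n in ('side','top'):
    m=vision.camera_model(n); print(n,m['mtx'],m['eye'],m['rotation'])
for t in ['thermometer','tray','carton','red_tub','red_tub_spot','plain_edge','taped_edge','soap','mug','jar']:
    for c in ('top','side'):
        print(t,c,[(np.round(d['at'],3).tolist(),round(d['confidence'],2)) for d in finder.spot_in(c,t)])
E
```

```text
0.0 [ 0.23875613 -0.63088612  0.2305881 ] [-6.54929321e-04  9.83679290e-01  1.79929425e-01 -1.66883912e-04] 0.08559028270273578 0.0187
side [[433.70407201   0.         271.74555977]
 [  0.         433.70407201 209.80486372]
 [  0.           0.           1.        ]] [0.1976759  1.16484831 0.80936986] [ 0.07853891 -0.14356132  0.85915308 -0.4848482 ]
top [[505.40023812   0.         280.17860923]
 [  0.         505.40023812 212.3210147 ]
 [  0.           0.           1.        ]] [0.35085694 0.07882915 1.57620795] [-0.0540913   0.70566961 -0.70507291  0.04446035]
thermometer top [([0.5, 0.549, 0.062], 0.69), ([0.503, 0.317, 0.063], 0.65), ([0.504, -0.254, 0.094], 0.49)]
thermometer side [([0.497, 0.571, 0.06], 0.96), ([0.505, 0.327, 0.058], 0.73)]
tray top [([0.498, 0.308, 0.002], 0.64), ([0.515, -0.043, 0.217], 0.45)]
tray side [([0.49, 0.344, 0.004], 0.95), ([0.79, 0.016, 0.065], 0.2)]
carton top [([0.505, -0.254, 0.095], 0.62)]
carton side [([0.503, 0.329, 0.057], 0.71), ([0.492, -0.058, 0.139], 0.59)]
red_tub top [([0.299, -0.175, 0.073], 0.91), ([0.375, -0.394, 0.071], 0.91), ([0.
[... 258 characters left out ...]
 -0.396, 0.077], 0.57), ([0.551, -0.146, 0.082], 0.39)]
red_tub_spot side [([0.296, -0.16, 0.059], 0.94), ([0.487, -0.287, 0.172], 0.68), ([0.364, -0.372, 0.057], 0.64), ([0.43, -0.184, 0.082], 0.61)]
plain_edge top [([0.519, -0.046, 0.218], 0.82)]
plain_edge side [([0.52, -0.043, 0.174], 0.67)]
taped_edge top [([0.484, -0.29, 0.175], 0.82)]
taped_edge side [([0.488, -0.289, 0.174], 0.58)]
soap top [([0.742, 0.253, 0.117], 0.83)]
soap side [([0.747, 0.277, 0.088], 0.64)]
mug top [([0.779, -0.166, 0.047], 0.88), ([0.46, -0.164, 0.083], 0.46)]
mug side [([0.769, -0.13, 0.059], 0.7)]
jar top [([0.79, -0.009, 0.096], 0.69), ([0.778, -0.161, 0.044], 0.37)]
jar side [([0.788, 0.016, 0.064], 0.56)]
```

View pics/side.png

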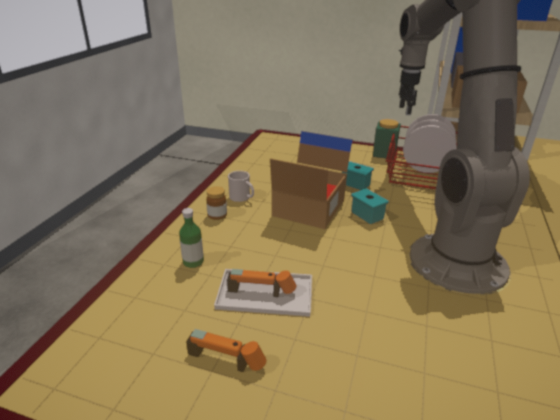

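View pics/top.png

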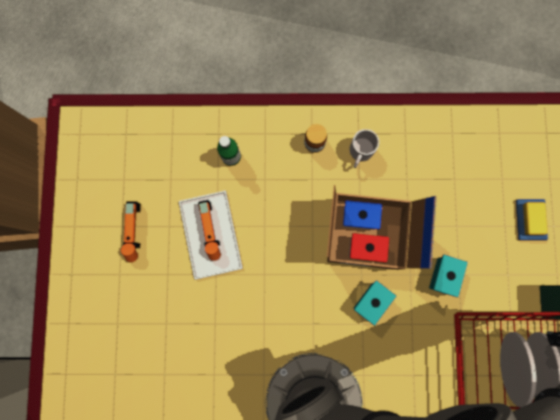

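The side view shows the carton at (308,185) and thermometers at (260,282) in the tray and (228,348) on the counter. In the top view the candidates are (208,230) in the white tray and (130,232) on the counter. The one meant is (208,230): image right is -y, so it is farthest to the robot's right, and it lies in the tray. The red tub with its spot at (369,247) is in the carton, the blue one is beyond it, and the turquoise look-alikes at (375,302) and (450,275) are outside. I'll check this in a crop and measure precisely.

```bash
cat > h.py <<'E'
from cell import ctrl, vision, order, finder
import cv2, numpy as np
from scipy.spatial.transform import Rotation as R
def rot(q): return R.from_quat(np.roll(q,-1))
def ray(cam,uv):
    return rot(cam['rotation']).apply(np.linalg.solve(cam['mtx'],[uv[0],uv[1],1]))
def onplane(cam,uv,z):
    d=ray(cam,uv); e=np.array(cam['eye']); return e+d*(z-e[2])/d[2]
def proj(cam,p):
    c=rot(cam['rotation']).inv().apply(np.array(p)-cam['eye']); u=cam['mtx']@c; return u[:2]/u[2]
def tool():
    s=ctrl.state(); return np.array(s['position']), rot(s['tool_rot']), s
E
python3 - <<'E'
from h import *
b=cv2.imread('pics/top.png'); m=vision.camera_model('top')
hsv=cv2.cvtColor(b,cv2.COLOR_BGR2HSV)
def rect(mask,z,box,name):
    x0,y0,x1,y1=box; k=np.zeros_like(mask); k[y0:y1,x0:x1]=mask[y0:y1,x0:x1]
    cs,_=cv2.findContours(k,0,2); c=max(cs,key=cv2.contourArea)
    P=np.array([onplane(m,p[0],z)[:2] for p in c]).astype(np.float32)
    r=cv2.minAreaRect(P*1000); print(name,len(c),np.round(r[0],1),np.round(r[1],1),round(r[2],1), 'px',np.mean(c[:,0],0))
rect(cv2.inRange(hsv,(0,0,150),(180,70,255)),.014,(170,180,250,285),'tray')
rect(cv2.inRange(hsv,(3,150,80),(17,255,255)),.062,(185,190,235,265),'therm')
rect(cv2.inRange(hsv,(0,170,90),(6,255,255)),.081,(340,225,395,268),'red')
rect(cv2.inRange(hsv,(105,150,80),(130,255,255)),.081,(340,195,390,232),'blue')
rect(cv2.inRange(hsv,(0,0,0),(180,255,60)),.081,(358,237,382,257),'spot')
o=np.zeros((600,800,3),np.uint8)
o[:600,:400]=cv2.resize(b[180:285,175:245],(400,600),interpolation=2)
o[:400,400:]=cv2.resize(b[180:280,325:440],(400,400*100//115+53),interpolation=2)[:400]
cv2.imwrite('pics/crop.png',o)
E
```

```text
tray 107 [501.7 319. ] [250.8 151.8] 12.8 px [210.19626168 234.59813084]
therm 50 [504.4 317.5] [171.5  39.8] 13.1 px [209.16 232.8 ]
red 35 [ 456.8 -163.9] [112.1  78.8] 83.8 px [370.11428571 246.51428571]
blue 26 [ 554.8 -145.1] [107.6  75.5] 84.5 px [363.5        213.61538462]
spot 11 [ 457.4 -164.5] [14.7 17.8] 88.7 px [369.36363636 247.27272727]
```

View pics/crop.png

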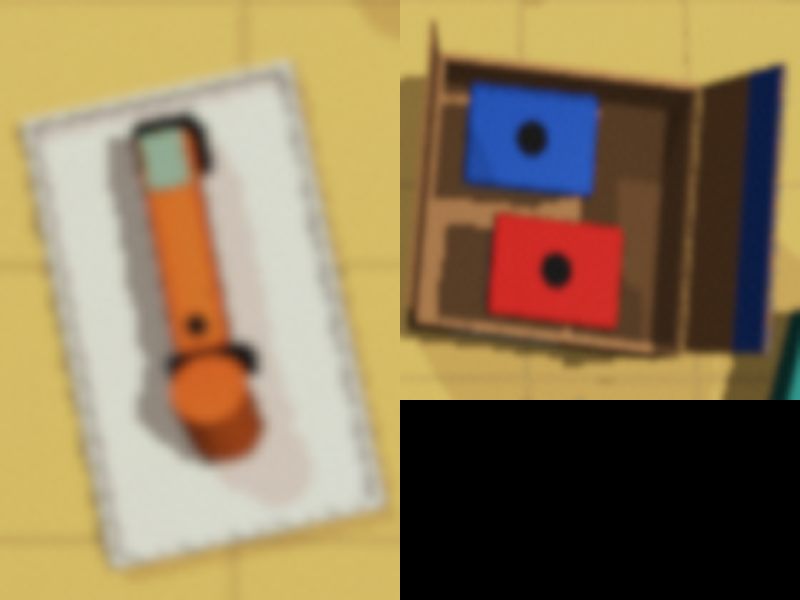

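The crop confirms it: the orange thermometer is in the white tray with its nose towards the robot, and the red tub is in the carton on the robot's side, with its spot at the lid centre.

```bash
cat >> h.py <<'E'
def inc(pos,yaw=None,pitch=0,R0=None,p0=None):
    "tool-axis shift (cm) and turn (rad) from present pose; yaw/pitch of tool x (deg), pitch<0 tail up"
    p,Q,s=tool()
    T=R.from_euler('ZY',[yaw,pitch],degrees=True)*R.from_euler('x',180,degrees=True) if yaw is not None else Q
    print(np.round(p,4),'yaw/pitch',np.round((Q*R.from_euler('x',180,degrees=True)).as_euler('ZYX',degrees=True),1),'t',round(s['clock'],2),'w',round(s['grip_width'],4),'f',np.round(s['wrist_force'],1))
    print('inc',np.round(Q.inv().apply(np.array(pos)-p)*100,2).tolist(),np.round((Q.inv()*T).as_rotvec(),3).tolist())
E
python3 - <<'E'
from h import *
m=vision.camera_model('top')
c=[onplane(m,(325+(x-400)/3.478,180+y/4.0),.11) for x,y in [(440,58),(415,325),(683,352),(697,90)]]
print(np.round(c,3), np.mean(c,0))
inc([.5,-.33,.43],11); inc([.56,0,.43],11); inc([.515,.30,.36],11)
for r in (1,8): pass
E
```

```text
[[ 0.61  -0.066  0.11 ]
 [ 0.414 -0.043  0.11 ]
 [ 0.395 -0.264  0.11 ]
 [ 0.586 -0.282  0.11 ]] [ 0.50109485 -0.16396076  0.11      ]
[ 0.2389 -0.6313  0.2313] yaw/pitch [20.7 -0.   0. ] t 1.1 w 0.0858 f [-0.7 -0.2  0.2]
inc [35.08, -18.94, -19.87] [-0.0, 0.0, 0.17]
[ 0.2389 -0.6313  0.2313] yaw/pitch [20.7 -0.   0. ] t 1.1 w 0.0858 f [-0.7 -0.2  0.2]
inc [52.38, -47.68, -19.87] [-0.0, 0.0, 0.17]
[ 0.2389 -0.6313  0.2313] yaw/pitch [20.7 -0.   0. ] t 1.1 w 0.0858 f [-0.7 -0.2  0.2]
inc [58.78, -77.33, -12.87] [-0.0, 0.0, 0.17]
```

Emit:
{"name": "drive_tool", "arguments": {"increments": [[[0,0,-5],[0,0,0],8.54],[[0,0,-10],[0,0,0.05],8.54],[[4,-3,-14],[0,0,0.1],8.54],[[9,-5.5,-17],[0,0,0.17],8.54],[[14,-8,-19],[0,0,0.17],8.54],[[19,-10.5,-20],[0,0,0.17],8.54],[[23,-13,-20],[0,0,0.17],8.54],[[27,-15,-20],[0,0,0.17],8.54]]}}

```text
clock: 1.9
position: [0.4174, -0.4188, 0.4306]
tool_rot: [0.001, 0.995, 0.096, 0.001]
wrist_force: [1.2, -1.1, 0.1]
grip_width: 0.0854
finger_force: 0.0
```

```bash
python3 -c "
from h import *
inc([.56,-.08,.43],11)
inc([.515,.3,.36],11)"
```

```text
[ 0.4174 -0.4188  0.4306] yaw/pitch [11.  -0.1 -0.1] t 1.9 w 0.0854 f [ 1.2 -1.1  0.1]
inc [20.45, -30.55, 0.04] [0.001, -0.001, -0.001]
[ 0.4174 -0.4188  0.4306] yaw/pitch [11.  -0.1 -0.1] t 1.9 w 0.0854 f [ 1.2 -1.1  0.1]
inc [23.25, -68.72, 6.99] [0.001, -0.001, -0.001]
```

Emit:
{"name": "drive_tool", "arguments": {"increments": [[[2.5,-4,0],[0,0,0],8.54],[[5,-8,0],[0,0,0],8.54],[[8,-12,0],[0,0,0],8.54],[[11,-16,0],[0,0,0],8.54],[[14,-20,0],[0,0,0],8.54],[[17,-24,0],[0,0,0],8.54],[[19,-28,0],[0,0,0],8.54],[[20.5,-32,0],[0,0,0],8.54]]}}

```text
clock: 2.7
position: [0.5572, -0.065, 0.4293]
tool_rot: [-0.0, 0.995, 0.096, 0.0]
wrist_force: [0.2, -0.7, -0.4]
grip_width: 0.0856
finger_force: 0.0
```

Emit:
{"name": "drive_tool", "arguments": {"increments": [[[1,-5,0],[0,0,0],8.54],[[1.5,-10,0],[0,0,0],8.54],[[2,-15,1],[0,0,0],8.54],[[2.5,-20,2],[0,0,0],8.54],[[2.5,-25,4],[0,0,0],8.54],[[2.5,-30,6],[0,0,0],8.54],[[2.5,-34,7],[0,0,0],8.54],[[2.5,-36.5,7],[0,0,0],8.54]]}}

```text
clock: 3.5
position: [0.5094, 0.2993, 0.3577]
tool_rot: [-0.0, 0.995, 0.097, -0.001]
wrist_force: [0.4, -0.1, 0.6]
grip_width: 0.0853
finger_force: 0.0
```

Emit:
{"name": "drive_tool", "arguments": {"increments": [[[0,0,0],[0,0,0],8.54],[[0,0,0],[0,0,0],8.54],[[0,0,0],[0,0,0],8.54]]}}

```text
clock: 3.8
position: [0.5121, 0.2949, 0.3595]
tool_rot: [0.0, 0.995, 0.095, 0.0]
wrist_force: [0.2, -0.3, 0.5]
grip_width: 0.0853
finger_force: 0.0
```

Run:
```python
from h import *
inc([.51,.315,.3],11)
m=vision.camera_model('wrist'); a=vision.snapshot('wrist'); cv2.imwrite('pics/w1.png',a)
print(finder.spot_in('wrist','thermometer'))
import pickle; pickle.dump(m,open('w1.pkl','wb'))
hsv=cv2.cvtColor(a,cv2.COLOR_BGR2HSV); k=cv2.inRange(hsv,(3,150,80),(17,255,255))
cs,_=cv2.findContours(k,0,2)
for c in cs:
    if cv2.contourArea(c)>300:
        P=np.array([onplane(m,p[0],.064)[:2] for p in c]).astype(np.float32)
        print(cv2.contourArea(c),cv2.minAreaRect(P*1000),cv2.minAreaRect(c))
```

```text
[0.5121 0.2949 0.3595] yaw/pitch [10.9 -0.  -0. ] t 3.8 w 0.0853 f [ 0.2 -0.3  0.5]
inc [0.17, -2.02, 5.95] [0.0, -0.0, -0.002]
[{'at': [0.5186, 0.5515, 0.0543], 'confidence': 0.74}, {'at': [0.5198, 0.3165, 0.0639], 'confidence': 0.63}, {'at': [0.4984, -0.0469, 0.1012], 'confidence': 0.24}]
583.0 ((453.6065368652344, 558.1718139648438), (36.558448791503906, 45.395851135253906), 51.14579391479492) ((96.20001220703125, 183.89999389648438), (25.938386917114258, 29.068883895874023), 63.43495178222656)
1750.0 ((513.3303833007812, 317.29644775390625), (164.45729064941406, 39.386837005615234), 10.866358757019043) ((265.0, 172.5), (113.0, 26.0), 90.0)
1387.0 ((535.3419799804688, 551.0564575195312), (37.549354553222656, 115.83411407470703), 88.78092193603516) ((102.64159393310547, 126.87610626220703), (27.871461868286133, 84.14653778076172), 3.814074993133545)
```

View pics/w1.png

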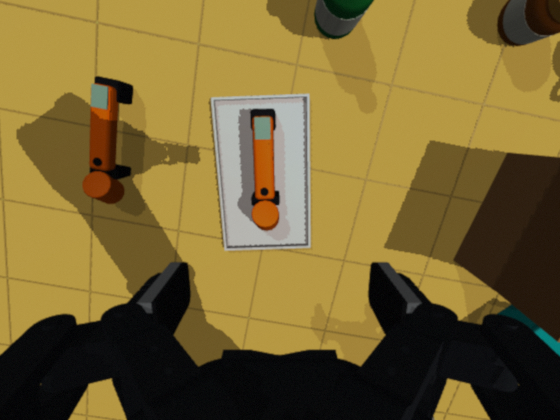

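The wrist view shows the chosen thermometer at (265,172) in the tray, with its tail at (262,111), its front strut at (265,197) and its nose at (266,226).

Run:
```python
from h import *
import pickle; m=pickle.load(open('w1.pkl','rb')); a=cv2.imread('pics/w1.png')
hsv=cv2.cvtColor(a,cv2.COLOR_BGR2HSV); k=cv2.inRange(hsv,(3,150,80),(17,255,255))
pts=[]
for r in range(145,188,3):
    c=np.where(k[r,230:300])[0]+230
    l,h=onplane(m,(c.min()-.5,r),.06),onplane(m,(c.max()+.5,r),.06); pts.append((l+h)[:2]/2)
    if r%9==1 : print(r,np.linalg.norm(h-l),c.min(),c.max())
pts=np.array(pts); vx,vy,x0,y0=cv2.fitLine(pts.astype(np.float32),2,0,.01,.01).ravel(); print('yaw',np.degrees(np.arctan2(vy,vx)),x0,y0)
for r in (109,112,137,192,203,229): print(r,onplane(m,(264,r),.062)[:2], [hex(v) for v in a[r,263]])
```

```text
145 0.028631301168709468 253 272
154 0.02885728931938075 254 273
163 0.029087087454584323 254 273
172 0.029320574885352908 254 273
181 0.028079844095899854 255 273
yaw 11.765068 0.5256873 0.3211584
109 [0.60326503 0.33421239] ['0x44', '0x44', '0x41']
112 [0.5993981  0.33352011] ['0x14', '0x13', '0x13']
137 [0.56639334 0.32761143] ['0x81', '0x94', '0x75']
192 [0.48850814 0.31366802] ['0x10', '0xf', '0xc']
203 [0.47198813 0.31071052] ['0x8', '0x57', '0xb7']
229 [0.4315833  0.30347704] ['0x25', '0x39', '0x66']
```

```bash
python3 -c "
from h import *
inc([.514,.3187,.033],11.8)"
```

```text
[0.5122 0.2947 0.3597] yaw/pitch [10.9 -0.  -0. ] t 3.9 w 0.0853 f [ 0.4 -1.2 -0.3]
inc [0.61, -2.33, 32.67] [0.0, -0.0, -0.016]
```

Emit:
{"name": "drive_tool", "arguments": {"increments": [[[0.6,-2.3,4],[0,0,-0.016],8.54],[[0.6,-2.3,8],[0,0,-0.016],8.54],[[0.6,-2.3,12],[0,0,-0.016],8.54],[[0.6,-2.3,16],[0,0,-0.016],8.54],[[0.6,-2.3,20],[0,0,-0.016],8.54],[[0.6,-2.3,23],[0,0,-0.016],8.54],[[0.6,-2.3,24],[0,0,-0.016],8.54],[[0.6,-2.3,24],[0,0,-0.016],8.54]]}}

```text
clock: 4.7
position: [0.5131, 0.3188, 0.1188]
tool_rot: [0.0, 0.995, 0.103, -0.001]
wrist_force: [-1.3, 0.3, -0.0]
grip_width: 0.0853
finger_force: 0.0
```

```bash
python3 -c "
from h import *
inc([.514,.3187,.033],11.8)"
```

```text
[0.5131 0.3188 0.1188] yaw/pitch [11.9  0.1 -0. ] t 4.7 w 0.0853 f [-1.3  0.3 -0. ]
inc [0.1, 0.03, 8.58] [0.001, 0.002, 0.001]
```

Emit:
{"name": "drive_tool", "arguments": {"increments": [[[0,0,3],[0,0,0],8.54],[[0,0,6],[0,0,0],8.54],[[0,0,8],[0,0,0],8.54],[[0,0,8.5],[0,0,0],8.54],[[0,0,8.5],[0,0,0],8.54],[[0,0,8.5],[0,0,0],2.0],[[0,0,8.5],[0,0,0],2.0],[[0,0,8.5],[0,0,0],2.0]], "grip_force": 50}}

```text
clock: 5.5
position: [0.5137, 0.3199, 0.0355]
tool_rot: [-0.0, 0.995, 0.104, 0.001]
wrist_force: [-0.1, -0.3, -0.0]
grip_width: 0.0439
finger_force: 0.0
```

Emit:
{"name": "drive_tool", "arguments": {"increments": [[[0,0,0],[0,0,0],2.0],[[0,0,0],[0,0,0],2.0],[[0,0,0],[0,0,0],2.0],[[0,0,0],[0,0,0],2.0]]}}

```text
clock: 5.9
position: [0.5135, 0.3197, 0.0352]
tool_rot: [-0.0, 0.995, 0.104, 0.0]
wrist_force: [-1.4, -1.2, 8.8]
grip_width: 0.0293
finger_force: 49.3
```

```bash
python3 -c "
from h import *
inc([.514,.3187,.033],11.8);print(ctrl.state()['finger_force'])
a=vision.snapshot('wrist');cv2.imwrite('pics/w2.png',a)"
```

```text
[0.5135 0.3197 0.0352] yaw/pitch [11.9 -0.   0. ] t 5.9 w 0.0293 f [-1.4 -1.2  8.8]
inc [0.03, 0.11, 0.22] [-0.0, -0.001, 0.002]
49.281633496284485
```

View pics/w2.png

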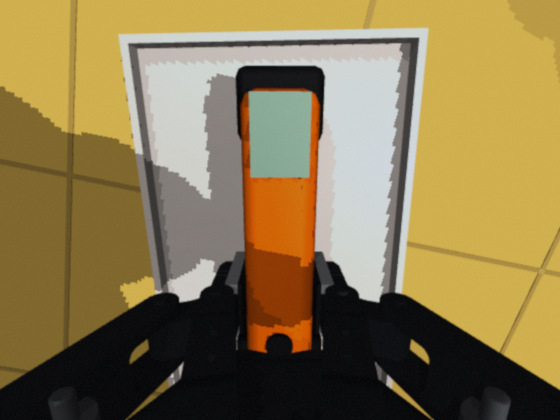

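The bar is gripped squarely: it runs down the middle of the view between columns 245 and 318, with the tail end at (281,67).

Run:
```python
from h import *
p,Q,s=tool(); m=vision.camera_model('wrist')
for z in (.05,.06,.066):
    print(z,np.round([Q.inv().apply(onplane(m,(281,r),z)-p) for r in (67,90,178,352)],4)[:,0], np.round([Q.inv().apply(onplane(m,(c,120),z)-p) for c in (238,323)],4)[:,1])
t=vision.camera_model('top')
for h in [([-.11,.05],0)]: pass
```

```text
0.05 [ 0.0913  0.083   0.0483 -0.0395] [-0.017   0.0173]
0.06 [ 0.0894  0.0818  0.0498 -0.0311] [-0.0157  0.0159]
0.066 [ 0.0883  0.0811  0.0507 -0.026 ] [-0.0149  0.0151]
```

Emit:
{"name": "drive_tool", "arguments": {"increments": [[[0,0,-1],[0,0,0],2.0],[[0,0,-3],[0,0,0],2.0],[[0,0,-6],[0,0,0],2.0],[[0,0,-10],[0,0,0],2.0],[[0,0,-14],[0,0,0],2.0],[[0,0,-18],[0,0,0],2.0],[[0,0,-22],[0,0,0],2.0],[[0,0,-26],[0,0,0],2.0]]}}

```text
clock: 6.75
position: [0.5126, 0.3194, 0.2968]
tool_rot: [-0.0, 0.995, 0.104, 0.0]
wrist_force: [0.4, -0.5, -3.2]
grip_width: 0.0293
finger_force: 49.9
```

```bash
cat >> h.py <<'E'
def lens_tcp(lens,yaw,pitch,off=(-.084,0,.015)):
    T=R.from_euler('ZY',[yaw,pitch],degrees=True)*R.from_euler('x',180,degrees=True)
    return np.array(lens)-T.apply(off)
E
python3 -c "
from h import *
inc([.54,.13,.38],3,-12)
t=lens_tcp([.4574,-.1645,.186],-6,-25);print(t);inc(t+[0,0,.1],-6,-25);inc(t,-6,-25);print(ctrl.state()['finger_force'])
"
```

```text
[0.5126 0.3194 0.2968] yaw/pitch [11.9 -0.   0. ] t 6.75 w 0.0293 f [ 0.4 -0.5 -3.2]
inc [-1.23, 19.1, -8.32] [-0.017, 0.209, 0.155]
[ 0.52680826 -0.1717951   0.23509455]
[0.5126 0.3194 0.2968] yaw/pitch [11.9 -0.   0. ] t 6.75 w 0.0293 f [ 0.4 -0.5 -3.2]
inc [-8.76, 48.36, -3.84] [-0.068, 0.433, 0.308]
[0.5126 0.3194 0.2968] yaw/pitch [11.9 -0.   0. ] t 6.75 w 0.0293 f [ 0.4 -0.5 -3.2]
inc [-8.76, 48.36, 6.16] [-0.068, 0.433, 0.308]
49.864298701286316
```

Emit:
{"name": "drive_tool", "arguments": {"increments": [[[0,2,-2],[0,0.05,0.04],2.0],[[-0.5,5,-4],[-0.02,0.1,0.08],2.0],[[-1,9,-6],[-0.03,0.15,0.12],2.0],[[-2,13,-7],[-0.03,0.2,0.15],2.0],[[-3,17,-7],[-0.04,0.25,0.19],2.0],[[-4,21,-7],[-0.05,0.3,0.22],2.0],[[-5,25,-7],[-0.06,0.35,0.25],2.0],[[-5.5,29,-7],[-0.065,0.4,0.28],2.0]]}}

```text
clock: 7.55
position: [0.5181, 0.023, 0.3652]
tool_rot: [0.012, 0.979, -0.038, 0.202]
wrist_force: [1.0, 0.9, -1.0]
grip_width: 0.0292
finger_force: 49.9
```

```bash
python3 -c "
from h import *
t=lens_tcp([.4574,-.1645,.186],-6,-25);inc(t+[0,0,.1],-6,-25);inc(t,-6,-25)
"
```

```text
[0.5181 0.023  0.3652] yaw/pitch [ -4.3 -23.3  -0.5] t 7.55 w 0.0292 f [ 1.   0.9 -1. ]
inc [0.96, 19.32, 3.85] [-0.003, 0.03, 0.027]
[0.5181 0.023  0.3652] yaw/pitch [ -4.3 -23.3  -0.5] t 7.55 w 0.0292 f [ 1.   0.9 -1. ]
inc [-3.0, 19.24, 13.04] [-0.003, 0.03, 0.027]
```

Emit:
{"name": "drive_tool", "arguments": {"increments": [[[0,4,0],[0,0.03,0.027],2.0],[[0.5,8,0.5],[0,0.03,0.027],2.0],[[0.5,12,1.5],[0,0.03,0.027],2.0],[[1,16,3],[0,0.03,0.027],2.0],[[0,18.5,6],[0,0.03,0.027],2.0],[[-1.5,19.2,9.5],[0,0.03,0.027],2.0],[[-3,19.2,12.5],[0,0.03,0.027],2.0],[[-3,19.2,13],[0,0.03,0.027],2.0]]}}

```text
clock: 8.35
position: [0.525, -0.1693, 0.2309]
tool_rot: [0.009, 0.976, -0.051, 0.212]
wrist_force: [-0.6, 0.2, -2.0]
grip_width: 0.0291
finger_force: 49.8
```

Emit:
{"name": "drive_tool", "arguments": {"increments": [[[0,0,0],[0,0,0],2.0],[[0,0,0],[0,0,0],2.0],[[0,0,0],[0,0,0],2.0]]}}

```text
clock: 8.65
position: [0.5286, -0.1697, 0.2366]
tool_rot: [0.009, 0.975, -0.05, 0.216]
wrist_force: [-0.2, 0.5, -1.0]
grip_width: 0.0291
finger_force: 49.8
```

Run:
```python
from h import *
t=lens_tcp([.4574,-.1645,.186],-6,-25);inc(t,-6,-25)
p,Q,s=tool()
a=vision.snapshot('side');b=vision.snapshot('top')
S=vision.camera_model('side');T=vision.camera_model('top')
off={'lens':(-.084,0,.015),'tail':(.088,0,-.03),'hd':(-.062,0,-.031)}
for n,o in off.items():
    P=p+Q.apply(o); print(n,np.round(P,4),proj(S,P).round(1),proj(T,P).round(1))
print('axis',Q.apply([-np.sin(np.radians(25)),0,np.cos(np.radians(25))]))
print(finder.spot_in('side','lens'),finder.spot_in('top','lens'))
u=proj(S,p).astype(int);v=proj(T,p).astype(int)
o=np.hstack([cv2.resize(i[w[1]-55:w[1]+55,max(w[0]-70,0):][:, :140],(400,314),interpolation=2) for i,w in ((a,u),(b,v))])
cv2.imwrite('pics/meas.png',o); print(u,v)
```

```text
[ 0.5286 -0.1697  0.2366] yaw/pitch [ -5.9 -25.    0.2] t 8.65 w 0.0291 f [-0.2  0.5 -1. ]
inc [-0.2, 0.23, 0.07] [-0.004, -0.0, 0.001]
lens [ 0.4592 -0.1624  0.1875] [324.4 162.3] [375.  243.6]
tail [ 0.5952 -0.1767  0.301 ] [288.  124.1] [386.9 187. ]
hd [ 0.4596 -0.1626  0.2384] [325.3 148.3] [378.4 241.9]
axis [ 6.28314372e-04  3.20971789e-03 -9.99994651e-01]
[{'at': [0.4996, 0.5718, 0.0532], 'confidence': 0.91}, {'at': [0.5068, -0.1582, 0.245], 'confidence': 0.65}] [{'at': [0.5717, -0.174, 0.2812], 'confidence': 0.64}, {'at': [0.5022, 0.5527, 0.0603], 'confidence': 0.58}]
[305 145] [380 216]
```

View pics/meas.png

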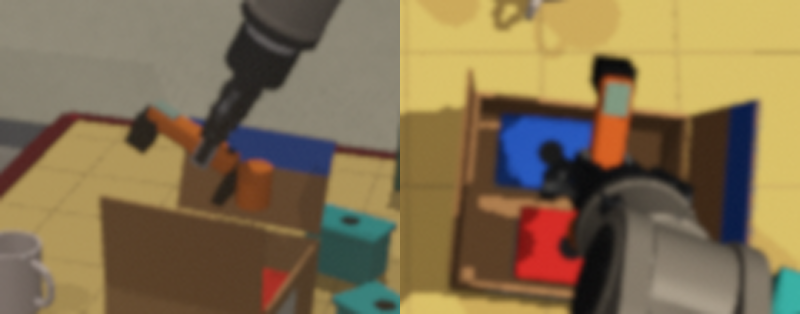

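The side view shows the barrel vertical, with its lens end at about (324,163) px against a predicted (324,162). The pose holds up, so I'll trim 2 mm and hold.

Emit:
{"name": "drive_tool", "arguments": {"increments": [[[-0.1,0.2,0],[0,0,0],2.0],[[-0.1,0.2,0],[0,0,0],2.0],[[-0.1,0.2,0],[0,0,0],2.0],[[-0.1,0.2,0],[0,0,0],2.0],[[-0.1,0.2,0],[0,0,0],2.0],[[-0.1,0.2,0],[0,0,0],2.0],[[-0.1,0.2,0],[0,0,0],2.0],[[-0.1,0.2,0],[0,0,0],2.0]]}}

```text
clock: 9.65
position: [0.5265, -0.1716, 0.234]
tool_rot: [0.009, 0.975, -0.05, 0.215]
wrist_force: [0.6, -0.8, -2.2]
grip_width: 0.0295
finger_force: 49.8
```

Emit:
{"name": "drive_tool", "arguments": {"increments": [[[0,0,0],[0,0,0],2.0],[[0,0,0],[0,0,0],2.0],[[0,0,0],[0,0,0],2.0],[[0,0,0],[0,0,0],2.0],[[0,0,0],[0,0,0],2.0],[[0,0,0],[0,0,0],2.0],[[0,0,0],[0,0,0],2.0],[[0,0,0],[0,0,0],2.0]]}}

```text
clock: 10.45
position: [0.5265, -0.1716, 0.2341]
tool_rot: [0.009, 0.975, -0.05, 0.215]
wrist_force: [1.0, 0.7, -2.5]
grip_width: 0.0291
finger_force: 49.8
```

Emit:
{"name": "drive_tool", "arguments": {"increments": [[[0,0,0],[0,0,0],2.0],[[0,0,0],[0,0,0],2.0],[[0,0,0],[0,0,0],2.0],[[0,0,0],[0,0,0],2.0],[[0,0,0],[0,0,0],2.0],[[0,0,0],[0,0,0],2.0],[[0,0,0],[0,0,0],2.0],[[0,0,0],[0,0,0],2.0]]}}

```text
clock: 11.25
position: [0.5265, -0.1716, 0.2341]
tool_rot: [0.009, 0.975, -0.05, 0.215]
wrist_force: [-0.1, 0.4, -1.4]
grip_width: 0.0291
finger_force: 49.8
```

Run:
```python
from h import *
p,Q,s=tool(); print('lens',p+Q.apply((-.084,0,.015)),np.abs(s['dq']).max())
inc([.525,.03,.38],-5,-24); inc([.5135,.3195,.30],11.9); inc([.5135,.3195,.0355],11.9)
```

```text
lens [ 0.45693879 -0.16427878  0.18514133] 0.001330963393501382
[ 0.5265 -0.1716  0.2341] yaw/pitch [ -6.  -24.9   0.2] t 11.25 w 0.0291 f [-0.1  0.4 -1.4]
inc [4.1, -20.09, -14.1] [0.003, -0.015, -0.015]
[ 0.5265 -0.1716  0.2341] yaw/pitch [ -6.  -24.9   0.2] t 11.25 w 0.0291 f [-0.1  0.4 -1.4]
inc [-3.02, -48.74, -8.48] [0.064, -0.431, -0.306]
[ 0.5265 -0.1716  0.2341] yaw/pitch [ -6.  -24.9   0.2] t 11.25 w 0.0291 f [-0.1  0.4 -1.4]
inc [-14.14, -48.65, 15.52] [0.064, -0.431, -0.306]
```

Emit:
{"name": "drive_tool", "arguments": {"increments": [[[1,0,-3],[0,0,0],2.0],[[2.5,-1,-7],[0,0,0],2.0],[[4,-3.5,-11],[0,0,0],2.0],[[4.5,-7,-14],[0,0,0],2.0],[[4.5,-11,-15],[0,0,0],2.0],[[4.5,-15,-15],[0,0,0],2.0],[[4.5,-19,-15],[0,0,0],2.0],[[4.5,-23,-15],[0,0,0],2.0]]}}

```text
clock: 12.05
position: [0.5276, 0.0606, 0.3903]
tool_rot: [0.009, 0.975, -0.05, 0.216]
wrist_force: [1.0, 0.5, -2.1]
grip_width: 0.029
finger_force: 50.1
```

Run:
```python
from h import *
inc([.5135,.3195,.22],11.9)
```

```text
[0.5276 0.0606 0.3903] yaw/pitch [ -6.  -24.9   0.2] t 12.05 w 0.029 f [ 1.   0.5 -2.1]
inc [-10.89, -25.55, 13.82] [0.064, -0.432, -0.306]
```

Emit:
{"name": "drive_tool", "arguments": {"increments": [[[-1,-3.5,1],[0.01,-0.07,-0.05],2.0],[[-2.5,-7.5,3],[0.02,-0.15,-0.1],2.0],[[-4,-11.5,5],[0.03,-0.22,-0.16],2.0],[[-5.5,-15.5,7],[0.04,-0.3,-0.21],2.0],[[-7.5,-19.5,9],[0.05,-0.37,-0.26],2.0],[[-9,-23,11.5],[0.064,-0.432,-0.306],2.0],[[-10.5,-25,13.5],[0.064,-0.432,-0.306],2.0],[[-10.9,-25.5,13.8],[0.064,-0.432,-0.306],2.0]]}}

```text
clock: 12.85
position: [0.5115, 0.3192, 0.2162]
tool_rot: [-0.0, 0.994, 0.105, -0.003]
wrist_force: [-0.7, -0.1, -2.2]
grip_width: 0.029
finger_force: 49.9
```

Emit:
{"name": "drive_tool", "arguments": {"increments": [[[0,0,0],[0,0,0],2.0],[[0,0,0],[0,0,0],2.0],[[0,0,0],[0,0,0],2.0]]}}

```text
clock: 13.15
position: [0.5142, 0.3164, 0.2213]
tool_rot: [-0.0, 0.995, 0.103, 0.001]
wrist_force: [0.3, -0.5, -2.1]
grip_width: 0.0293
finger_force: 49.9
```

Run:
```python
from h import *
inc([.5135,.3195,.036],11.9)
```

```text
[0.5142 0.3164 0.2213] yaw/pitch [11.8 -0.1  0. ] t 13.15 w 0.0293 f [ 0.3 -0.5 -2.1]
inc [-0.03, -0.31, 18.53] [-0.0, -0.001, -0.001]
```

Emit:
{"name": "drive_tool", "arguments": {"increments": [[[0,-0.3,3],[0,0,0],2.0],[[0,-0.3,7],[0,0,0],2.0],[[0,-0.3,11],[0,0,0],2.0],[[0,-0.3,14],[0,0,0],2.0],[[0,-0.3,16],[0,0,0],2.0],[[0,-0.3,17.2],[0,0,0],2.0],[[0,-0.3,17.8],[0,0,0],2.0],[[0,-0.3,18],[0,0,0],2.0]]}}

```text
clock: 13.95
position: [0.513, 0.3202, 0.0403]
tool_rot: [-0.0, 0.995, 0.103, -0.0]
wrist_force: [0.3, 0.2, -1.7]
grip_width: 0.0291
finger_force: 50.1
```

Emit:
{"name": "drive_tool", "arguments": {"increments": [[[0,0,0.2],[0,0,0],2.0],[[0,0,0.4],[0,0,0],2.0],[[0,0,0.4],[0,0,0],2.0],[[0,0,0.4],[0,0,0],2.0]]}}

```text
clock: 14.35
position: [0.5126, 0.3204, 0.0361]
tool_rot: [-0.0, 0.995, 0.104, -0.0]
wrist_force: [0.2, 0.2, -2.5]
grip_width: 0.0291
finger_force: 50.1
```

Emit:
{"name": "drive_tool", "arguments": {"increments": [[[0,0,0.05],[0,0,0],2.0],[[0,0,0.1],[0,0,0],2.0],[[0,0,0.1],[0,0,0],2.0],[[0,0,0.1],[0,0,0],2.0]]}}

```text
clock: 14.75
position: [0.5126, 0.3204, 0.0352]
tool_rot: [-0.0, 0.995, 0.104, -0.0]
wrist_force: [-1.9, -1.5, 5.1]
grip_width: 0.0294
finger_force: 50.9
```

Feet are on the tray floor. Releasing and rising.

Emit:
{"name": "drive_tool", "arguments": {"increments": [[[0,0,0],[0,0,0],8.5],[[0,0,0],[0,0,0],8.5],[[0,0,0],[0,0,0],8.5],[[0,0,0],[0,0,0],8.5],[[0,0,0],[0,0,0],8.5],[[0,0,-2],[0,0,0],8.5],[[0,0,-5],[0,0,0],8.5],[[0,0,-9],[0,0,0],8.5]]}}

```text
clock: 15.55
position: [0.5117, 0.3198, 0.1245]
tool_rot: [0.0, 0.995, 0.104, -0.002]
wrist_force: [0.5, 0.0, 0.1]
grip_width: 0.0849
finger_force: 0.0
```

Emit:
{"name": "drive_tool", "arguments": {"increments": [[[0,0,-4],[0,0,0],2],[[0,0,-8],[0,0,0],0],[[0,0,-12],[0,0,0],0],[[0,0,-16],[0,0,0],0],[[0,0,-20],[0,0,0],0],[[0,0,-24],[0,0,0],0],[[0,0,-24],[0,0,0],0]]}}

```text
clock: 16.25
position: [0.5138, 0.3217, 0.3704]
tool_rot: [-0.002, 0.995, 0.104, 0.003]
wrist_force: [0.3, 0.9, 0.3]
grip_width: 0.0005
finger_force: 0.0
```

Run:
```python
from h import *
a=vision.snapshot('side');b=vision.snapshot('top')
cv2.imwrite('pics/side2.png',a);cv2.imwrite('pics/top2.png',b)
for t in ('plain_edge','taped_edge','plain_flap','taped_flap'):
  for c in ('side','top'): print(t,c,[(np.round(d['at'],3),round(d['confidence'],2)) for d in finder.spot_in(c,t)][:2])
S=vision.camera_model('side');T=vision.camera_model('top')
C=np.array([.501,-.164,0]);q=R.from_euler('z',-6,degrees=True)
for an in (1.4,1.5,1.6,1.7,1.8,1.9,2.0,2.1):
    P=[C+q.apply([x,.11-.12*np.cos(an),.11+.12*np.sin(an)]) for x in (-.098,.098)]
    W=[C+q.apply([x,-.11+.12*np.cos(an),.115+.12*np.sin(an)]) for x in (-.098,.098)]
    print(an,'plain',*[proj(c,p).round(0) for c in (S,T) for p in P],'taped',*[proj(c,p).round(0) for c in (S,T) for p in W])
o=np.hstack([cv2.resize(i,(400,300),interpolation=2) for i in (a[110:230,250:410],b[170:290,300:460])])
cv2.imwrite('pics/flaps.png',o); inc([0.5,0,.3],90)
```

```text
plain_edge side [(array([ 0.517, -0.042,  0.177]), 0.61)]
plain_edge top [(array([ 0.515, -0.044,  0.218]), 0.83)]
taped_edge side [(array([ 0.488, -0.29 ,  0.173]), 0.97)]
taped_edge top [(array([ 0.481, -0.29 ,  0.176]), 0.64)]
plain_flap side []
plain_flap top [(array([ 0.518, -0.046,  0.218]), 0.71)]
taped_flap side [(array([ 0.487, -0.292,  0.17 ]), 0.73)]
taped_flap top [(array([ 0.488, -0.295,  0.176]), 0.72)]
1.4 plain [333. 165.] [276. 154.] [341. 260.] [348. 188.] taped [349. 143.] [296. 134.] [409. 267.] [414. 194.]
1.5 plain [332. 166.] [274. 155.] [337. 259.] [343. 187.] taped [350. 142.] [297. 133.] [414. 267.] [419. 194.]
1.6 plain [330. 167.] [273. 156.] [332. 259.] [339. 187.] taped [351. 141.] [299. 132.] [418. 268.] [423. 195.]
1.7 plain [329. 169.] [271. 158.] [328. 258.] [334. 186.] taped [352. 140.] [300. 131.] [423. 268.] [428. 195.]
1.8 plain [328. 171.] [270. 160.] [323. 258.] [330. 186.] taped [353. 139.] [301. 130.] [427. 269.] [432. 196.]
1.9 plain [327. 174.] [268. 162.] [319. 258.] [326. 186.] taped [354. 139.] [302. 130.] [431. 269.] [436. 197.]
2.0 plain [325. 177.] [266. 165.] [315. 257.] [322. 186.] taped [354. 139.] [303. 130.] [435. 270.] [440. 197.]
2.1 plain [324. 180.] [265. 168.] [311. 257.] [318. 186.] taped [355. 139.] [304. 131.] [438. 270.] [443. 198.]
[0.5127 0.3202 0.3642] yaw/pitch [11.9  0.1  0. ] t 16.75 w -0.0001 f [0.1 0.2 0.1]
inc [-7.84, 31.07, 6.43] [-0.001, 0.002, -1.363]
```

View pics/flaps.png

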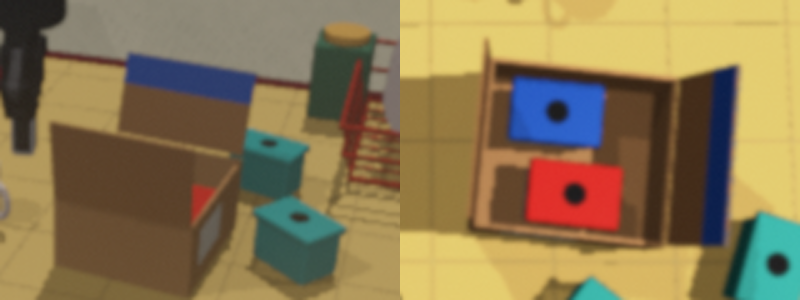

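View pics/side2.png

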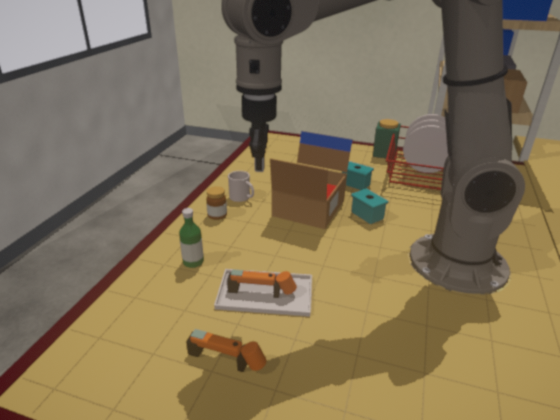

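The side view shows the thermometer upright in its tray at (262,282). The plain flap (edge at (271,159)–(329,169)) stands at about 1.7 rad and the taped flap at about 1.87. Next I move the shut fingers outside the plain flap.

```bash
cat >> h.py <<'E'
C=np.array([.501,-.164,0]);qC=R.from_euler('z',-6,degrees=True)
def loc(y,z,x=0): return C+qC.apply([x,y,z])
def local():
    p,Q,s=tool(); l=qC.inv().apply(p-C); print('local',np.round(l,4)); return l
E
python3 - <<'E'
from h import *
inc(loc(.20,.19),-6)
for th in (1.7,1.5,1.3,1.1,.9,.7,.5,.35,.2,.1,0,-.03):
    r=.088; print(th,np.round([-100*(.11-r*np.cos(th)+.017-.20),-100*(.112+r*np.sin(th)-.19)],1))
E
```

```text
[0.5127 0.3202 0.3642] yaw/pitch [11.9  0.1  0. ] t 16.75 w -0.0001 f [0.1 0.2 0.1]
inc [-4.96, 28.1, 17.43] [0.0, 0.002, 0.313]
1.7 [ 6.2 -0.9]
1.5 [ 7.9 -1. ]
1.3 [ 9.7 -0.7]
1.1 [11.3 -0. ]
0.9 [12.8  0.9]
0.7 [14.   2.1]
0.5 [15.   3.6]
0.35 [15.6  4.8]
0.2 [15.9  6.1]
0.1 [16.1  6.9]
0 [16.1  7.8]
-0.03 [16.1  8.1]
```

Emit:
{"name": "drive_tool", "arguments": {"increments": [[[-1,4,2],[0,0,0.06],0],[[-1.5,8,4.5],[0,0,0.12],0],[[-2,12,7],[0,0,0.18],0],[[-3,16,9.5],[0,0,0.24],0],[[-3.5,20,12],[0,0,0.3],0],[[-4,24,14.5],[0,0,0.313],0],[[-5,27,16.5],[0,0,0.313],0],[[-5,28,17.4],[0,0,0.313],0]]}}

```text
clock: 17.55
position: [0.5201, 0.0322, 0.1887]
tool_rot: [0.001, 0.999, -0.054, -0.002]
wrist_force: [0.2, 0.1, 0.3]
grip_width: 0.0002
finger_force: 0.0
```

Emit:
{"name": "drive_tool", "arguments": {"increments": [[[0,0,0],[0,0,0],0],[[0,0,0],[0,0,0],0],[[0,0,0],[0,0,0],0]]}}

```text
clock: 17.85
position: [0.522, 0.0377, 0.1916]
tool_rot: [-0.0, 0.999, -0.052, 0.0]
wrist_force: [-0.5, 0.2, 0.2]
grip_width: 0.0001
finger_force: 0.0
```

Run:
```python
from h import *
local(); inc(loc(.20,.19),-6)
```

```text
local [-2.000e-04  2.028e-01  1.916e-01]
[0.522  0.0377 0.1916] yaw/pitch [-5.9 -0.   0. ] t 17.85 w 0.0001 f [-0.5  0.2  0.2]
inc [0.02, 0.28, 0.16] [-0.001, -0.0, 0.002]
```

Emit:
{"name": "drive_tool", "arguments": {"increments": [[[0,4,0],[0,0,0],0],[[0,6.5,-0.7],[0,0,0],0],[[0,8.2,-0.8],[0,0,0],0],[[0,10,-0.5],[0,0,0],0],[[0,11.6,0.2],[0,0,0],0],[[0,13.1,1.1],[0,0,0],0],[[0,14.3,2.3],[0,0,0],0],[[0,14.8,3],[0,0,0],0]]}}

```text
clock: 18.65
position: [0.5053, -0.1122, 0.1592]
tool_rot: [-0.0, 0.999, -0.053, -0.001]
wrist_force: [-0.8, -0.3, 1.0]
grip_width: -0.0
finger_force: 0.2
```

Run:
```python
from h import *
local(); inc(loc(.039,.112),-6)
```

```text
local [-0.0012  0.052   0.1592]
[ 0.5053 -0.1122  0.1592] yaw/pitch [-6.1  0.1 -0. ] t 18.65 w -0.0 f [-0.8 -0.3  1. ]
inc [0.13, 1.3, 4.72] [0.0, 0.002, -0.001]
```

Emit:
{"name": "drive_tool", "arguments": {"increments": [[[0,0.6,1.2],[0,0,0],0],[[0,1,2.4],[0,0,0],0],[[0,1.3,3.4],[0,0,0],0],[[0,1.4,4.2],[0,0,0],0],[[0,1.4,4.7],[0,0,0],0],[[0,1.4,4.9],[0,0,0],0],[[0,1.4,4.9],[0,0,0],0],[[0,1.4,4.9],[0,0,0],0]]}}

```text
clock: 19.45
position: [0.5044, -0.1251, 0.1132]
tool_rot: [0.0, 0.999, -0.053, -0.0]
wrist_force: [-13.0, 0.7, 34.0]
grip_width: -0.0002
finger_force: 16.9
```

Run:
```python
from h import *
local(); print(ctrl.state()['wrist_force'])
a=vision.snapshot('top')
print(finder.spot_in('top','plain_edge'),finder.spot_in('top','taped_edge'))
cv2.imwrite('pics/t3.png',a)
```

```text
local [-0.0007  0.0391  0.1132]
[-12.96097473   0.66963542  33.99542371]
[{'at': [0.4808, -0.0845, 0.1154], 'confidence': 0.7}] [{'at': [0.4982, -0.2946, 0.1892], 'confidence': 0.96}, {'at': [0.4818, -0.085, 0.1115], 'confidence': 0.3}]
```

The plain flap is down against its stop at z ≈ 0.113. Now up and over to the outside of the taped flap.

Emit:
{"name": "drive_tool", "arguments": {"increments": [[[0,0,-3],[0,0,0],0],[[0,0,-7],[0,0,0],0],[[0,0,-12],[0,0,0],0],[[0,0,-17],[0,0,0],0],[[0,4,-21],[0,0,0],0],[[0,8,-24],[0,0,0],0],[[0,13,-24],[0,0,0],0],[[0,18,-24],[0,0,0],0]]}}

```text
clock: 20.4
position: [0.4866, -0.3003, 0.3535]
tool_rot: [0.001, 0.999, -0.052, 0.001]
wrist_force: [0.8, -0.3, -0.4]
grip_width: -0.0001
finger_force: 0.0
```

Emit:
{"name": "drive_tool", "arguments": {"increments": [[[0,4,0],[0,0,0],0],[[0,7,0],[0,0,0],0],[[0,8,2],[0,0,0],0],[[0,8,6],[0,0,0],0],[[0,8,10],[0,0,0],0],[[0,8,14],[0,0,0],0],[[0,8,14],[0,0,0],0],[[0,8,14],[0,0,0],0]]}}

```text
clock: 21.2
position: [0.4781, -0.3783, 0.2125]
tool_rot: [-0.0, 0.999, -0.052, -0.001]
wrist_force: [0.5, -0.1, 0.6]
grip_width: -0.0001
finger_force: 0.0
```

Run:
```python
from h import *
l=local(); inc(loc(-.20,.19),-6)
for th in (1.9,1.7,1.5,1.3,1.1,.9,.7,.5,.35,.2,.1,0,-.03):
    r=.088; print(th,np.round([-100*(-.11+r*np.cos(th)-.017-l[1]),-100*(.117+r*np.sin(th)-l[2])],1))
```

```text
local [-0.0004 -0.2155  0.2125]
[ 0.4781 -0.3783  0.2125] yaw/pitch [-6.   0.1  0. ] t 21.2 w -0.0001 f [ 0.5 -0.1  0.6]
inc [0.04, -1.55, 2.25] [-0.0, 0.001, -0.0]
1.9 [-6.   1.2]
1.7 [-7.7  0.8]
1.5 [-9.5  0.8]
1.3 [-11.2   1.1]
1.1 [-12.8   1.7]
0.9 [-14.3   2.7]
0.7 [-15.6   3.9]
0.5 [-16.6   5.3]
0.35 [-17.1   6.5]
0.2 [-17.5   7.8]
0.1 [-17.6   8.7]
0 [-17.7   9.5]
-0.03 [-17.7   9.8]
```

Emit:
{"name": "drive_tool", "arguments": {"increments": [[[0,-3,1.2],[0,0,0],0],[[0,-6,1.2],[0,0,0],0],[[0,-8,0.8],[0,0,0],0],[[0,-10,0.9],[0,0,0],0],[[0,-12,1.4],[0,0,0],0],[[0,-13.5,2.2],[0,0,0],0],[[0,-15,3.3],[0,0,0],0],[[0,-16,4.4],[0,0,0],0]]}}

```text
clock: 22.0
position: [0.4963, -0.2188, 0.1701]
tool_rot: [0.001, 0.999, -0.052, 0.002]
wrist_force: [1.0, -0.2, 0.5]
grip_width: -0.0002
finger_force: 0.2
```

Run:
```python
from h import *
local(); inc(loc(-.039,.117),-6)
```

```text
local [ 0.0011 -0.0549  0.1701]
[ 0.4963 -0.2188  0.1701] yaw/pitch [-6.  -0.2 -0.1] t 22.0 w -0.0002 f [ 1.  -0.2  0.5]
inc [-0.12, -1.6, 5.31] [0.001, -0.003, 0.0]
```

Emit:
{"name": "drive_tool", "arguments": {"increments": [[[0,-0.6,1.2],[0,0,0],0],[[0,-1.1,2.4],[0,0,0],0],[[0,-1.5,3.5],[0,0,0],0],[[0,-1.6,4.5],[0,0,0],0],[[0,-1.6,5.2],[0,0,0],0],[[0,-1.6,5.4],[0,0,0],0],[[0,-1.6,5.4],[0,0,0],0],[[0,-1.6,5.4],[0,0,0],0]]}}

```text
clock: 22.8
position: [0.4966, -0.2034, 0.1172]
tool_rot: [0.0, 0.999, -0.053, 0.0]
wrist_force: [-25.2, 12.5, 76.3]
grip_width: 0.0002
finger_force: 38.1
```

Run:
```python
from h import *
local(); inc(loc(-.039,.117),-6)
```

```text
local [-0.0002 -0.0396  0.1172]
[ 0.4966 -0.2034  0.1172] yaw/pitch [-6.1 -0.  -0. ] t 22.8 w 0.0002 f [-25.2  12.5  76.3]
inc [0.02, -0.06, 0.02] [0.001, -0.0, -0.001]
```

It's at its stop. Lifting away and checking.

Emit:
{"name": "drive_tool", "arguments": {"increments": [[[0,0,-2],[0,0,0],0],[[0,0,-5],[0,0,0],0],[[0,0,-9],[0,0,0],0],[[0,1,-13],[0,0,0],0],[[-1,4,-18],[0,0,0],0],[[-2,9,-22],[0,0,0],0],[[-2,14,-24],[0,0,0],0],[[-2,18,-25],[0,0,0],0]]}}

```text
clock: 23.6
position: [0.4591, -0.3663, 0.3602]
tool_rot: [0.001, 0.999, -0.052, 0.0]
wrist_force: [1.3, -0.1, 0.6]
grip_width: -0.0001
finger_force: 0.0
```

Emit:
{"name": "drive_tool", "arguments": {"increments": [[[0,4,0],[0,0,0],0],[[0,8,0],[0,0,0],0],[[0,10,0],[0,0,0],0],[[0,10,0],[0,0,0],0],[[0,10,0],[0,0,0],0]]}}

```text
clock: 24.1
position: [0.4492, -0.4636, 0.3574]
tool_rot: [-0.0, 0.999, -0.053, -0.001]
wrist_force: [0.2, 0.7, -1.1]
grip_width: 0.0001
finger_force: 0.0
```

Run:
```python
from h import *
a=vision.snapshot('side');b=vision.snapshot('top')
for t in ('plain_edge','taped_edge','thermometer','tray'):
  for c in ('side','top'): print(t,c,[(np.round(d['at'],3),round(d['confidence'],2)) for d in finder.spot_in(c,t)][:3])
o=np.hstack([cv2.resize(i,(400,320),interpolation=2) for i in (a[110:310,170:420],b[110:310,170:420])])
cv2.imwrite('pics/end.png',o); local()
```

```text
plain_edge side [(array([ 0.511, -0.095,  0.114]), 0.66)]
plain_edge top [(array([ 0.51 , -0.104,  0.112]), 0.96)]
taped_edge side [(array([ 0.496, -0.205,  0.115]), 0.82)]
taped_edge top [(array([ 0.494, -0.215,  0.115]), 0.57), (array([0.503, 0.316, 0.063]), 0.25)]
thermometer side [(array([0.498, 0.569, 0.059]), 0.91), (array([0.503, 0.33 , 0.058]), 0.79), (array([ 0.494, -0.076,  0.108]), 0.62)]
thermometer top [(array([0.5  , 0.319, 0.064]), 0.78), (array([0.506, 0.551, 0.063]), 0.71), (array([ 0.495, -0.215,  0.119]), 0.58)]
tray side [(array([0.491, 0.344, 0.001]), 0.7)]
tray top []
local [-0.0202 -0.3034  0.3583]
```

View pics/end.png

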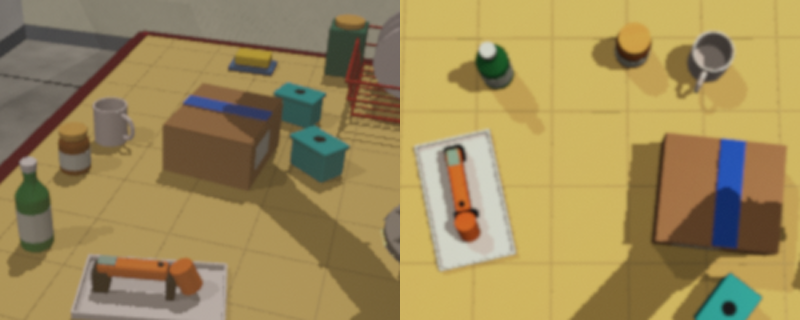

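The carton is shut with the tape on top, at crop (230,107). The thermometer stands on its feet in the tray at (145,272), the bystanders are where they were, and the arm touches nothing.

```bash
python3 -c "
from cell import order
print(order.sign_off())"
```

```text
the job is handed in; nothing more can be done
None
```

I measured the red tub's spot with the thermometer held still for over 2 s, set it back on its feet in its tray, folded the plain flap down and then the taped one over it, and handed the job in at about 25 s; sign-off gave no verdict.

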